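# Put the shoe polish away and snap the shoe-care box shut

### The arm

A 6-joint arm with a two-finger parallel gripper is mounted at the origin on the work surface. World frame = base frame: x ahead of the robot, y to its left, z up, the work surface at z = 0. Lengths are in mm, angles in rad, forces in N, time in s.
With the tool pointing down it reaches from about 350 to 875 mm from the base axis. Payload 4.2 kg.
Tool frame: the origin (TCP) lies between the finger pads; the fingertips stand 25 mm ahead of it and the grasp point (between the pads) lies 6 mm ahead of it; z points along the fingers, y is the line along which they close (so a half turn about z gives the same grasp; the last joint's range is limited). The gripper opens to 85 mm and grips with 20 to 120 N. Pads are 22 mm wide; open, the fingers measure 114 mm over their backs; the gripper's body (76 mm by 85 mm) begins 54 mm behind the grasp point. The pads swing forward as they close: fully open they stand 13 mm farther back than shut.
Start: joints at [0.259, 0.385, 0.008, 0, -1.194, -0.259], TCP at [624.979, 0.025, 256.312] pointing down, gripper open.
Joint ranges: [-3.14, 3.14], [-1.21, 2.06], [-1.07, 1.41], [-3.16, 2.05], [-2.99, -0.16], [-3.1, 3.1]. Speed limits (rad/s): [2.79, 2.79, 3.14, 3.14, 3.14, 3.14].

### API

Orientations are given as a unit quaternion [x, y, z, w].
In Python, from bench import read_state, imaging, workorder, nets gives the robot as it stands.
- The arm moves only by the tool apply_moves, never from a script. Its argument "rows" is a list of rows, each an object with "hand": the opening, from -1 (shut) to 1 (fully open); "delta_pos": the shift along the tool's x, y, z in mm, a list of three; "yaw": the turn about the tool's z in rad. A call has 1 to 12 rows; each row is the pose to reach, as a shift and turn from the pose commanded when the call began, along the tool's axes at that moment; what a row does not reach only later rows make up. A row lasts 1/12 s, in which the tool goes at most 41.7 mm and 7.16 degrees, less where a joint would pass 70% of its speed; a pose out of reach is approached as far as the arm can. A call with a gripper value outside its range is refused whole. The fingers move at their own pace and stop on an object; the grip force is fixed at half the most. Time passes only in rows, so rows that repeat a pose let the fingers close. It gives the time, the measured TCP pose, the force, the opening and the grip force at its end, in the units of the state.
- read_state(): the state, without advancing time (a new reading comes with each control period).
- imaging.get_image(name): name is "scene" or "side" or "wrist"; returns a dict with "pixels" (400x640x3 uint8, red, green, blue), "fx", "fy", "cx", "cy" (pixels), "xyz" and "rotation" of the camera in the world. Camera axes: x right, y down, z forward; pixel columns grow to the right and rows downward; lengths in mm; the calibration is good to about 2 mm. A picture is of the moment at which its call begins. There is no depth.
- workorder.job_done(): hands the job in; it is judged then, once.
Trained networks look in the newest picture that a camera, given by its name, has taken for a name from the list of things; names that differ only in an ending like _2 or _b are one class to them, and where a whole thing is asked for, a point or a joint stands for the part that bears it (a point fixed in the world has none). Each returns a list of dicts, best first, with "score" (0 to 1); they miss things now and then, are a little off and sometimes report something else, mostly with a low value. They report only what shows in the picture. A call takes as long as a camera call. They do not tell look-alikes from the thing itself.
- nets.find_in(camera, query): "location" ([row, column] in pixels, amid what is visible of it).
- nets.pinpoint(camera, query): "location" ([row, column] in pixels: a listed point, or the origin of a listed thing).
The state is a dict: "clock": time; "joints": joint angles; "joint_vel": joint speeds; "joint_efforts": joint torques, N m; "position": TCP position; "ee_rot": TCP orientation; "contact_force": force on the tool from outside, world axes, zero at the start; "wrist_torque": the same for the moment, N m; "gripper_width": finger opening in mm; "grasp_force": force on a finger pad.
Only numpy, scipy, OpenCV 4.12 (cv2) and the standard library are available. Lean on these libraries where they do the work, as an engineer would, in place of code of your own. Each camera call takes 0.05 s, during which the arm holds its last target. There are 200 camera calls.

### The job

Put the small red tin of shoe polish into the open white shoe-care box, then close its blue lid and press the lid's free edge down past the spring catch until it clicks and stays fully shut. Leave the brush, the jar and the bottle where they stand.

Things in the scene. Friction and masses are not known exactly. Their poses are not given: they have to be found in the camera images.
- tin: round flat tin, red with brass rim and lid disc, 50 mm diameter, 25 mm high, about 80 g, loose and standing flat on the table; origin at the centre of its underside, z up
- box: white open-topped plastic box with a blue lid, fixed to the table: 180 mm long (its x), 160 mm wide (its y), 75 mm high, walls and floor 4 mm thick; empty. Origin at the centre of its underside, z up. The lid is hinged along the rim on its +x side; the spring catch is in the middle of the -x side, which faces roughly towards the robot
- lid (a joint): lid angle in rad: 0 shut and clicked, 1.57 upright, 1.75 open stop. Stiff hinge: the lid stays where it is left (1 to 2 N at the free edge moves it). At about 0.06 its tongue meets the catch; pressing on takes a peak of about 10 N at the middle of the free edge; past about 0.02 it snaps to 0 and is held; let go earlier, it springs back up
- lid_edge (a point): point on the lid's outer (upper when shut) face, in the middle of its width, 180 mm from the hinge axis, 12 mm from the lid's outermost free edge; when shut it lies 81.5 mm above the table, straight over the box's -x wall. The lid is 6 mm thick, 168 mm wide, flat on the outside. A tongue 44 mm wide hangs 18 mm below the lid's underside at the middle of the free edge
- lid_hinge (a point): middle of the lid's hinge axis, at the lid's underside: 90 mm to the +x side of the box's origin, 75.5 mm above the table. The axis runs along the box's y
- catch_nose (a point): centre of the sprung steel nose of the catch, a round bar 8 mm thick and 40 mm long on the outside of the box's -x wall, 67.5 mm above the table
- brush: shoe brush, wooden back on black bristles, 110 x 42 mm, 34 mm high, bystander; origin at the centre of its underside, long side along its x
- jar: amber jar with black cap, 52 mm diameter, 55 mm high, bystander; origin at the centre of its underside
- spray: white bottle with green label and yellow cap, 54 mm diameter, 190 mm high, bystander; origin at the centre of its underside
There are look-alikes about, which are no part of the job. There is more than one size of the tin; the job needs the smallest.

How it is judged:
By the outcome, as a careful person would: the job done as asked, in the order asked, and still so for the second after the job is handed in, with the robot touching nothing.
It also fails if it takes over 56 s, if anything falls off the work surface, if the arm or the gripper's body presses on something with over 40 N, if the wrist force passes 120 N, or if a joint passes its speed limit or range.

## Working session

There is one attempt and no reset: what is moved stays moved. The work goes in short steps, Python scripts to look and compute and a tool call to move; the robot and the scene stay as the last step left them, time stands still between calls to the robot, and variables do not carry over. Pictures are saved under pics/ and viewed, at most 10 in all, crops included, and the job is handed in when it is done.

Besides the shell and the picture viewer there is one more tool, called as a command line: name --argument value ..., lists and objects as JSON in quotes. apply_moves: Moves the arm, as the interface text tells. Its arguments: {"type":"object","properties":{"rows":{"type":"array"}},"required":["rows"]}

```bash
mkdir -p pics
cat > h.py <<'E'
import numpy as np, cv2
from bench import read_state, imaging, workorder, nets
def ray(im,rc):
    d=np.array([(rc[1]-im['cx'])/im['fx'],(rc[0]-im['cy'])/im['fy'],1.0])
    R=np.array(im['rotation']); 
    if R.shape!=(3,3):
        from scipy.spatial.transform import Rotation; R=Rotation.from_quat(R).as_matrix()
    return np.array(im['xyz'],float),R@d
def at_z(im,rc,z):
    o,d=ray(im,rc); return o+d*(z-o[2])/d[2]
def proj(im,p):
    R=np.array(im['rotation'])
    if R.shape!=(3,3):
        from scipy.spatial.transform import Rotation; R=Rotation.from_quat(R).as_matrix()
    c=R.T@(np.array(p,float)-np.array(im['xyz'])); return [im['cy']+im['fy']*c[1]/c[2],im['cx']+im['fx']*c[0]/c[2]]
def tri(a,ra,b,rb):
    o1,d1=ray(a,ra);o2,d2=ray(b,rb)
    s=np.linalg.lstsq(np.c_[d1,-d2],o2-o1,rcond=None)[0]
    p,q=o1+d1*s[0],o2+d2*s[1]; return (p+q)/2,np.linalg.norm(p-q)
E
python3 - <<'E'
from h import *
np.set_printoptions(precision=1,suppress=True)
ims={}
for n in('scene','side'):
    im=ims[n]=imaging.get_image(n); cv2.imwrite(f'pics/{n}0.png',im['pixels'][:,:,::-1])
    print(n,im['fx'],im['xyz'],np.shape(im['rotation']))
    for q,z in(('tin',0),('lid_edge',None),('lid_hinge',75.5),('catch_nose',67.5),('box',0),('jar',0),('brush',0),('spray',0)):
        for r in nets.pinpoint(n,q)[:5]:
            print(q,round(r['score'],2),np.array(r['location']), at_z(im,r['location'],z) if z is not None else '')
print(read_state())
E
```

```text
scene 369.06209577598935 [ 814.4 -506.1  776.7] (4,)
tin 0.62 [263.7 260.3] [ 468.9 -293.4    0. ]
tin 0.61 [242. 224.] [ 360.7 -306.8    0. ]
tin 0.56 [297.8 223.9] [ 464.  -402.2    0. ]
lid_edge 0.6 [104.9 436.7] 
lid_hinge 0.81 [159.8 425. ] [626.5 158.4  75.5]
jar 0.74 [253.3 346.8] [ 608.9 -146.5    0. ]
brush 0.74 [210.4 303.6] [ 450.6 -116.6    0. ]
side 435.135708767476 [ 412.3 -823.6  583.6] (4,)
tin 0.92 [311.8 256.9] [ 359.4 -311.2    0. ]
tin 0.78 [300.  320.8] [ 471.2 -294.2    0. ]
tin 0.67 [356.7 328.2] [ 471.2 -410.4    0. ]
lid_edge 0.88 [ 73.7 366.7] 
lid_hinge 0.96 [144.7 370.2] [638.4 139.8  75.5]
catch_nose 0.41 [155.5 298. ] [454.7 112.7  67.5]
box 0.81 [174.3 333.7] [546.4 128.    0. ]
jar 0.93 [241.2 382.8] [ 615.3 -145.3    0. ]
jar 0.29 [175.3 331. ] [538.9 123.7   0. ]
brush 0.76 [240.  308.7] [ 462.3 -128.4    0. ]
spray 0.85 [294. 416.] [ 643.3 -295.     0. ]
{'clock': 0.9, 'joints': array([ 0.3,  0.4,  0. , -0. , -1.2, -0.3]), 'joint_vel': array([-0.,  0., -0.,  0.,  0., -0.]), 'joint_efforts': array([ -0. , -39.2,  18.9,   4.2,  -0. ,   0. ]), 'position': array([625. ,   0. , 256.3]), 'ee_rot': array([ 0.7, -0.7, -0. , -0. ]), 'contact_force': array([ 0.2, -0.6,  0.6]), 'wrist_torque': array([ 0., -0., -0.]), 'grasp_force': 0.0, 'gripper_width': 85.41731932122633}
```

View pics/scene0.png

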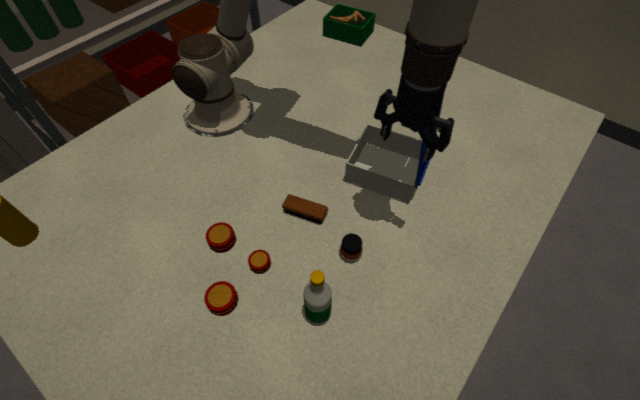

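View pics/side0.png

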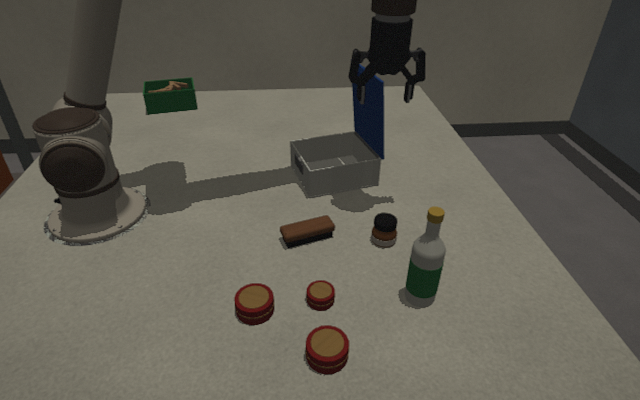

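Candidates (col,row) in scene: red tins at (222,237), (260,261) and (221,298). In the side view they are at (254,303), (320,295) and (327,348). The one at scene (260,261) / side (320,295) is clearly smallest. The box is at scene (387,160) with its lid about upright. I'll check the choice in a crop, measure tin diameters and look at the box.

Run:
```python
from h import *
np.set_printoptions(precision=1,suppress=True)
S=imaging.get_image('scene');D=imaging.get_image('side')
out=[]
for im,w,b in((S,(180,330,210,280),(330,470,110,210)),(D,(220,370,270,380),(270,410,60,210))):
    p=im['pixels'].astype(int); hsv=cv2.cvtColor(im['pixels'],cv2.COLOR_RGB2HSV)
    m=((hsv[...,1]>170)&((hsv[...,0]<22)|(hsv[...,0]>172))&(hsv[...,2]>60)).astype(np.uint8)
    n,l,st,c=cv2.connectedComponentsWithStats(m)
    for i in range(1,n):
        if st[i,4]>150 and 200<st[i,0]+st[i,2]/2<360 and c[i][1]>215:
            pts=np.argwhere(l==i); g=np.array([at_z(im,q,25)[:2] for q in pts]); gc=at_z(im,c[i][::-1],12.5)
            print('tin',c[i],st[i,4],gc, 'width',cv2.minAreaRect(g.astype(np.float32))[1])
x=S['pixels'][110:210,330:470,::-1]; y=D['pixels'][60:210,270:410,::-1]; t=D['pixels'][270:375,225:365,::-1]
r=lambda a,f:cv2.resize(a,None,fx=f,fy=f,interpolation=cv2.INTER_CUBIC)
A=np.vstack([r(x,2.8)]); A=np.vstack([r(x,2.8),r(t,2.8)]); B=r(y,2.8)
H=max(A.shape[0],B.shape[0]); pad=lambda a:cv2.copyMakeBorder(a,0,H-a.shape[0],0,0,cv2.BORDER_CONSTANT)
o=np.hstack([pad(A),pad(B)]);print(o.shape)
cv2.imwrite('pics/crop1.png',np.clip(o*1.4,0,255))
```

```text
tin [219.4 234.2] 509 [ 343.4 -302.3   12.5] width (63.81201934814453, 60.22303771972656)
tin [258.7 259.3] 323 [ 463.8 -291.3   12.5] width (45.806968688964844, 47.75526809692383)
tin [219.7 295.9] 709 [ 459.6 -406.6   12.5] width (64.0268325805664, 61.74820327758789)
tin [253.5 300.1] 280 [ 354.1 -295.7   12.5] width (60.931556701660156, 63.39700698852539)
tin [327.2 346.1] 409 [ 470.6 -400.3   12.5] width (64.01657104492188, 62.410362243652344)
(574, 784, 3)[ WARN:0@2.711] global loadsave.cpp:1063 imwrite_ Unsupported depth image for selected encoder is fallbacked to CV_8U.
```

View pics/crop1.png

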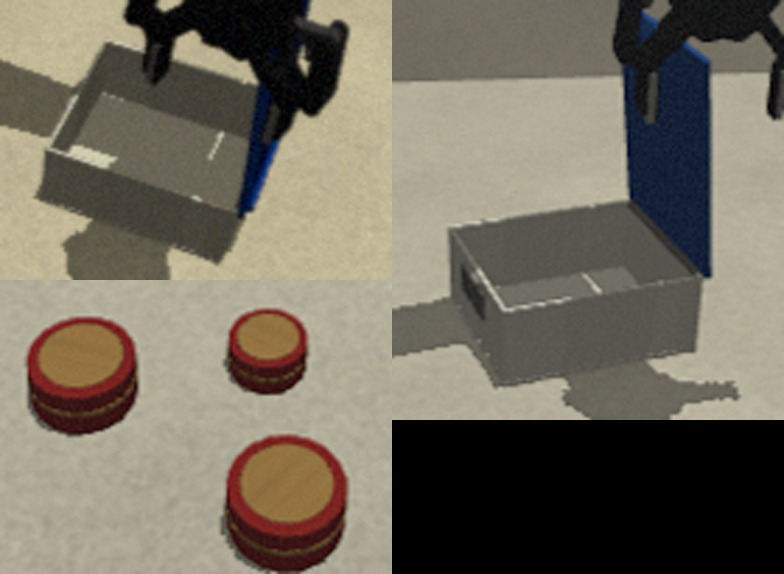

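Upper-left is the box seen from the scene camera, upper-right from the side; lower-left shows the tins, and the smallest is plainly the one at side (320,295). Box rim corners are readable, so I'll use them for the box pose.

Run:
```python
from h import *
from scipy.optimize import least_squares
np.set_printoptions(precision=2,suppress=True)
S=imaging.get_image('scene');D=imaging.get_image('side')
obs=[(D,(141.4,290.4),(-90,80,75)),(D,(170.4,309.3),(-90,-80,75)),(D,(158.6,380),(90,-80,75)),(D,(132.1,354.6),(90,80,75)),
(S,(125.4,368.2),(-90,80,75)),(S,(163.6,346.8),(-90,-80,75)),(S,(186.1,415.7),(90,-80,75))]
def W(q,p): c,s=np.cos(q[2]),np.sin(q[2]); return np.array([q[0]+c*p[0]-s*p[1],q[1]+s*p[0]+c*p[1],p[2]])
f=lambda q:np.concatenate([np.array(proj(im,W(q,p)))-rc for im,rc,p in obs])
r=least_squares(f,[545,128,0],x_scale=[10,10,.1],loss='soft_l1');print(r.x,f(r.x).reshape(-1,2))
for im,rc,p in obs: print(at_z(im,rc,75),W(r.x,p))
P=nets.pinpoint
a=P('scene','lid_edge')[0]['location'];b=P('side','lid_edge')[0]['location'];print('edge',tri(S,a,D,b))
a=P('scene','lid_hinge')[0]['location'];b=P('side','lid_hinge')[0]['location'];print('hinge',tri(S,a,D,b),W(r.x,(90,0,75.5)))
a=(263.7,260.3);b=(300,320.8);print('tin',tri(S,a,D,b))
# brass disc centre
for im,(r0,r1,c0,c1) in((S,(245,280,243,280)),(D,(275,315,300,342))):
    h=cv2.cvtColor(im['pixels'],cv2.COLOR_RGB2HSV)[r0:r1,c0:c1].astype(int); bgd=(h[...,0]>10)&(h[...,0]<26)&(h[...,1]>110)&(h[...,2]>60)
    m=cv2.connectedComponentsWithStats(bgd.astype(np.uint8)); i=1+np.argmax(m[2][1:,4]); c=m[3][i]; print('disc',m[2][i],at_z(im,(c[1]+r0,c[0]+c0),25))
```

```text
[544.53 123.52   0.25] [[-0.79 -0.52]
 [ 0.7   0.51]
 [ 0.04  1.27]
 [-1.29 -0.02]
 [-1.68 -0.03]
 [-0.35 -0.51]
 [ 0.47 -0.22]]
[438.9  174.65  75.  ] [437.74 179.15  75.  ]
[475.84  27.15  75.  ] [476.76  23.98  75.  ]
[648.32  68.33  75.  ] [651.32  67.88  75.  ]
[611.08 215.32  75.  ] [612.31 223.05  75.  ]
[441.61 173.65  75.  ] [437.74 179.15  75.  ]
[478.47  23.84  75.  ] [476.76  23.98  75.  ]
[651.01  69.48  75.  ] [651.32  67.88  75.  ]
edge (array([620.56, 133.49, 259.3 ]), np.float64(6.874535400361645))
hinge (array([639.74, 121.69, -69.09]), np.float64(254.76699703538918)) [631.82 145.46  75.5 ]
tin (array([ 470.41, -294.57,    1.49]), np.float64(2.0266282350818012))
disc [  7   7  17  15 207] [ 468.38 -294.49   25.  ]
disc [ 10   7  22  17 288] [ 469.92 -293.78   25.  ]
```

apply_moves --rows '[{"hand": 1, "delta_pos": [294, 156, 136], "yaw": 0}, {"hand": 1, "delta_pos": [294, 156, 136], "yaw": 0}, {"hand": 1, "delta_pos": [294, 156, 136], "yaw": 0}, {"hand": 1, "delta_pos": [294, 156, 136], "yaw": 0}, {"hand": 1, "delta_pos": [294, 156, 136], "yaw": 0}, {"hand": 1, "delta_pos": [294, 156, 136], "yaw": 0}, {"hand": 1, "delta_pos": [294, 156, 136], "yaw": 0}, {"hand": 1, "delta_pos": [294, 156, 136], "yaw": 0}, {"hand": 1, "delta_pos": [294, 156, 136], "yaw": 0}, {"hand": 1, "delta_pos": [294, 156, 136], "yaw": 0}, {"hand": 1, "delta_pos": [294, 156, 136], "yaw": 0}, {"hand": 1, "delta_pos": [294, 156, 136], "yaw": 0}]'

```text
clock: 2.3
position: [469.6, -294.1, 120.8]
ee_rot: [0.707, -0.707, 0.001, -0.0]
contact_force: [1.0, 0.2, 0.4]
gripper_width: 85.4
grasp_force: 0.0
```

Run:
```python
from h import *
np.set_printoptions(precision=2,suppress=True)
s=read_state();print(s['clock'],s['position'],s['ee_rot'],s['contact_force'])
im=imaging.get_image('wrist');print(im['xyz'])
cv2.imwrite('pics/w1.png',im['pixels'][:,:,::-1])
h=cv2.cvtColor(im['pixels'],cv2.COLOR_RGB2HSV).astype(int); b=(h[...,0]>10)&(h[...,0]<26)&(h[...,1]>110)&(h[...,2]>60)
n,l,st,c=cv2.connectedComponentsWithStats(b.astype(np.uint8))
for i in range(1,n):
    if st[i,4]>300: print(st[i],c[i],at_z(im,c[i][::-1],25))
```

```text
2.3 [ 469.57 -294.07  120.75] [ 0.71 -0.71  0.   -0.  ] [1.04 0.19 0.37]
[ 469.76 -365.39  238.89]
[ 279    0   90   70 5302] [323.49  30.71] [ 467.68 -407.68   25.  ]
[436 141  68  86 335] [455.86 169.99] [ 379.29 -323.82   25.  ]
[ 457  157   79   75 4584] [496.32 193.89] [ 349.86 -307.34   25.  ]
[ 294  183   56   54 2336] [321.47 209.34] [ 468.71 -296.29   25.  ]
```

The wrist view confirms the smallest tin is at (469,-295). Descend and grip.

apply_moves --rows '[{"hand": 1, "delta_pos": [1, 0, 35], "yaw": 0}, {"hand": 1, "delta_pos": [1, 0, 65], "yaw": 0}, {"hand": 1, "delta_pos": [1, 0, 85], "yaw": 0}, {"hand": 1, "delta_pos": [1, 0, 94], "yaw": 0}, {"hand": 1, "delta_pos": [1, 0, 94], "yaw": 0}, {"hand": -1, "delta_pos": [1, 0, 94], "yaw": 0}, {"hand": -1, "delta_pos": [1, 0, 94], "yaw": 0}, {"hand": -1, "delta_pos": [1, 0, 94], "yaw": 0}, {"hand": -1, "delta_pos": [1, 0, 94], "yaw": 0}, {"hand": -1, "delta_pos": [1, 0, 94], "yaw": 0}, {"hand": -1, "delta_pos": [1, 0, 94], "yaw": 0}, {"hand": -1, "delta_pos": [1, 0, 94], "yaw": 0}]'

```text
clock: 3.35
position: [470.4, -295.3, 28.5]
ee_rot: [0.707, -0.707, 0.002, -0.001]
contact_force: [0.5, 1.7, 5.9]
gripper_width: 47.7
grasp_force: 62.4
```

apply_moves --rows '[{"hand": -1, "delta_pos": [0, 0, -30], "yaw": 0}, {"hand": -1, "delta_pos": [0, 0, -70], "yaw": 0}, {"hand": -1, "delta_pos": [0, 0, -110], "yaw": 0}, {"hand": -1, "delta_pos": [-20, -3, -145], "yaw": 0}, {"hand": -1, "delta_pos": [-55, -9, -160], "yaw": 0}, {"hand": -1, "delta_pos": [-95, -15, -160], "yaw": 0}, {"hand": -1, "delta_pos": [-135, -21, -160], "yaw": 0}, {"hand": -1, "delta_pos": [-175, -27, -160], "yaw": 0}, {"hand": -1, "delta_pos": [-215, -33, -160], "yaw": 0}, {"hand": -1, "delta_pos": [-255, -40, -160], "yaw": 0}, {"hand": -1, "delta_pos": [-285, -45, -160], "yaw": 0}, {"hand": -1, "delta_pos": [-300, -48, -160], "yaw": 0}]'

```text
clock: 4.35
position: [517.3, 8.3, 187.1]
ee_rot: [0.708, -0.706, 0.0, -0.001]
contact_force: [-0.1, 0.3, -0.9]
gripper_width: 47.8
grasp_force: 62.5
```

Run:
```python
from h import *
im=imaging.get_image('side');w=imaging.get_image('wrist');s=imaging.get_image('scene')
o=np.vstack([np.hstack([cv2.resize(w['pixels'],(400,250)),cv2.resize(s['pixels'][80:230,300:540],(400,250))]),cv2.resize(im['pixels'][40:240,240:480],(400,333)).repeat(1,0) if 0 else np.hstack([cv2.resize(im['pixels'][40:240,240:480],(400,333)),np.zeros((333,400,3),np.uint8)])])
cv2.imwrite('pics/c2.png',o[:,:,::-1]); print(read_state()['gripper_width'],read_state()['position'],read_state()['ee_rot'])
```

```text
47.75641756964129 [516.87264041   6.04621519 186.70462771] [ 7.07879618e-01 -7.06333019e-01  4.65061438e-05 -3.32072379e-04]
```

View pics/c2.png

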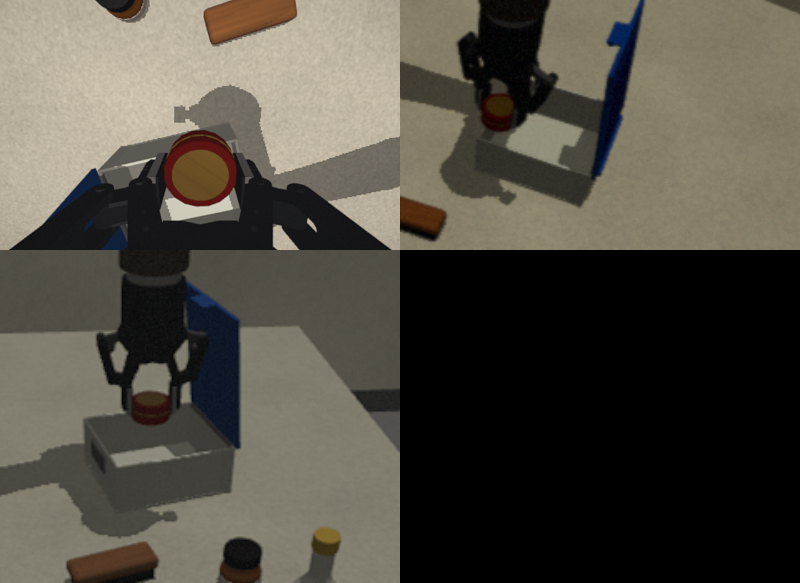

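Top-left (wrist) and the other views show the tin held flat between the pads (scene crop (498,112)), and the lid upright and clear of the gripper. Go over the box.

apply_moves --rows '[{"hand": -1, "delta_pos": [-35, -6, 0], "yaw": -0.1}, {"hand": -1, "delta_pos": [-70, -11, 0], "yaw": -0.2}, {"hand": -1, "delta_pos": [-100, -16, 0], "yaw": -0.25}, {"hand": -1, "delta_pos": [-115, -18, 0], "yaw": -0.25}, {"hand": -1, "delta_pos": [-115, -18, 0], "yaw": -0.25}, {"hand": -1, "delta_pos": [-115, -18, 0], "yaw": -0.25}]'

```text
clock: 5.0
position: [534.7, 119.4, 186.2]
ee_rot: [0.789, -0.614, -0.0, 0.0]
contact_force: [0.2, -0.6, -0.4]
gripper_width: 47.6
grasp_force: 62.5
```

Run:
```python
from h import *
from scipy.spatial.transform import Rotation
s=read_state();R=Rotation.from_quat(s['ee_rot']).as_matrix();print(s['position'],R.round(3))
for n in('scene','side'):
    im=imaging.get_image(n);
    for q in('lid_edge','lid_hinge','box','catch_nose'):
        for r in nets.pinpoint(n,q)[:1]: print(n,q,r['score'],np.round(r['location'],1),at_z(im,r['location'],{'lid_hinge':75.5,'box':0,'catch_nose':67.5,'lid_edge':254}[q]).round(1))
```

```text
[534.68584172 119.40178371 186.15190972] [[ 0.247 -0.969 -0.001]
 [-0.969 -0.247 -0.   ]
 [ 0.     0.001 -1.   ]]
scene lid_edge 0.78 [104.3 442.7] [624.7 155.  254. ]
scene lid_hinge 0.93 [159.3 423.2] [622.1 157.1  75.5]
scene box 0.9 [167.9 383.6] [531.6 131.5   0. ]
side lid_edge 0.72 [ 70.5 373.2] [638.2 171.6 254. ]
side box 0.42 [296.3 414.6] [ 639.2 -300.2    0. ]
side catch_nose 0.44 [155.2 295.2] [448.  114.8  67.5]
```

apply_moves --rows '[{"hand": -1, "delta_pos": [0, 0, 35], "yaw": 0}, {"hand": -1, "delta_pos": [0, 0, 70], "yaw": 0}, {"hand": -1, "delta_pos": [0, 0, 105], "yaw": 0}, {"hand": -1, "delta_pos": [0, 0, 130], "yaw": 0}, {"hand": -1, "delta_pos": [0, 0, 145], "yaw": 0}, {"hand": -1, "delta_pos": [0, 0, 152], "yaw": 0}, {"hand": -1, "delta_pos": [0, 0, 152], "yaw": 0}, {"hand": -1, "delta_pos": [0, 0, 152], "yaw": 0}]'

```text
clock: 6.17
position: [535.6, 120.3, 34.7]
ee_rot: [0.79, -0.613, 0.0, -0.0]
contact_force: [0.6, -0.2, -1.0]
gripper_width: 47.8
grasp_force: 62.5
```

apply_moves --rows '[{"hand": 0.5, "delta_pos": [0, 0, 0], "yaw": 0}, {"hand": 0.5, "delta_pos": [0, 0, 0], "yaw": 0}, {"hand": 0.5, "delta_pos": [0, 0, 0], "yaw": 0}, {"hand": 0.5, "delta_pos": [0, 0, 0], "yaw": 0}, {"hand": 0.5, "delta_pos": [0, 0, -15], "yaw": 0}, {"hand": 0.5, "delta_pos": [0, 0, -40], "yaw": 0}, {"hand": 0.5, "delta_pos": [0, 0, -80], "yaw": 0}, {"hand": 0.5, "delta_pos": [0, 0, -120], "yaw": 0}, {"hand": 0.5, "delta_pos": [0, 0, -160], "yaw": 0}, {"hand": -1, "delta_pos": [0, 0, -200], "yaw": 0}, {"hand": -1, "delta_pos": [0, 0, -240], "yaw": 0}, {"hand": -1, "delta_pos": [0, 0, -280], "yaw": 0}]'

```text
clock: 7.17
position: [534.3, 119.7, 316.9]
ee_rot: [0.79, -0.613, 0.0, -0.001]
contact_force: [0.6, -0.1, 0.2]
gripper_width: 28.2
grasp_force: 0.0
```

Run:
```python
from h import *
w=imaging.get_image('wrist');im=imaging.get_image('side');s=imaging.get_image('scene')
o=np.vstack([np.hstack([cv2.resize(w['pixels'],(400,250)),cv2.resize(s['pixels'][80:230,300:540],(400,250))]),np.hstack([cv2.resize(im['pixels'][40:240,240:480],(400,333)),np.zeros((333,400,3),np.uint8)])])
cv2.imwrite('pics/c3.png',o[:,:,::-1]); print(read_state()['position'],read_state()['contact_force'])
```

```text
[536.17587613 120.51534126 318.78144964] [-0.11853302 -0.36995219 -1.94857462]
```

View pics/c3.png

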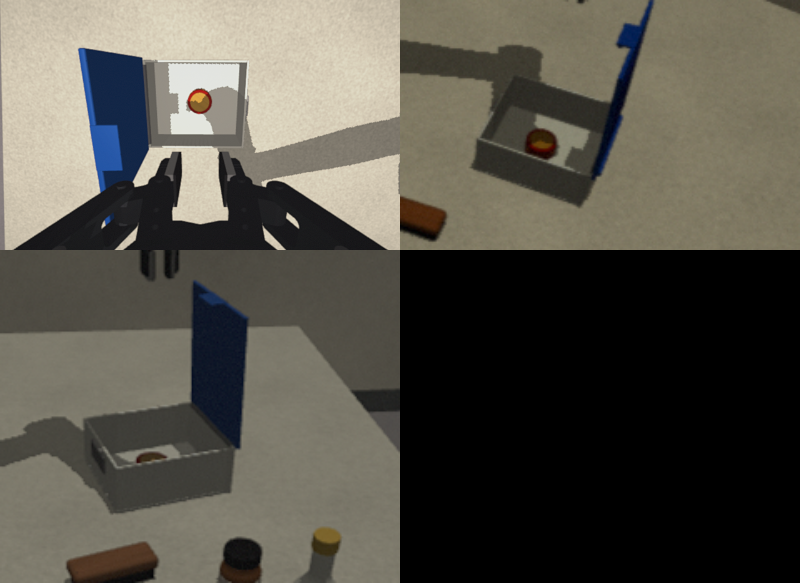

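The tin (wrist crop (200,100)) stands inside the box; the lid is upright and free. Now measure the lid angle.

Run:
```python
from h import *
from scipy.optimize import least_squares
np.set_printoptions(precision=2,suppress=True)
A=[]
for n in('scene','side','wrist'):
    im=imaging.get_image(n)
    for q in('lid_edge','lid_hinge'):
        r=nets.pinpoint(n,q)
        if r and r[0]['score']>.3: A.append((im,r[0]['location'],q,n))
c,s=np.cos(.25),np.sin(.25)
def P(q,t):
    x,z=(90,75.5) if q=='lid_hinge' else (90-180*np.cos(t)+6*np.sin(t),75.5+180*np.sin(t)+6*np.cos(t))
    return [544.5+c*x,123.5+s*x,z]
for t in (1.3,1.4,1.46,1.5,1.57,1.65,1.75):
    print(t,P('lid_edge',t),*[(n,q,np.array(proj(im,P(q,t)))-rc) for im,rc,q,n in A if q=='lid_edge'])
print([(n,q,np.array(proj(im,P(q,0)))-rc) for im,rc,q,n in A if q=='lid_hinge'])
```

```text
1.3 [np.float64(590.6508101107744), np.float64(135.28423651959235), np.float64(250.54546634684226)] ('scene', 'lid_edge', array([ -2.1, -21.6])) ('side', 'lid_edge', array([  5.72, -20.13])) ('wrist', 'lid_edge', array([-0.62, 64.8 ]))
1.4 [np.float64(607.7880151731332), np.float64(139.66008338457394), np.float64(253.90075425532427)] ('scene', 'lid_edge', array([ -1.12, -13.19])) ('side', 'lid_edge', array([  3.46, -12.95])) ('wrist', 'lid_edge', array([ 1.59, 32.75]))
1.46 [np.float64(618.1961084070609), np.float64(142.3177059071727), np.float64(255.05972409301648)] ('scene', 'lid_edge', array([-0.2 , -8.11])) ('side', 'lid_edge', array([ 2.47, -8.63])) ('wrist', 'lid_edge', array([ 2.39, 13.4 ]))
1.5 [np.float64(625.1641620455267), np.float64(144.0969421103898), np.float64(255.47352079873602)] ('scene', 'lid_edge', array([ 0.57, -4.73])) ('side', 'lid_edge', array([ 1.97, -5.76])) ('wrist', 'lid_edge', array([2.69, 0.62]))
1.57 [np.float64(637.3767078894357), np.float64(147.2153170291735), np.float64(255.5047208879946)] ('scene', 'lid_edge', array([2.17, 1.15])) ('side', 'lid_edge', array([ 1.39, -0.79])) ('wrist', 'lid_edge', array([  2.75, -21.29]))
1.65 [np.float64(651.2963855636792), np.float64(150.7695942692924), np.float64(254.46097978886502)] ('scene', 'lid_edge', array([4.41, 7.75])) ('side', 'lid_edge', array([1.19, 4.79])) ('wrist', 'lid_edge', array([  2.1 , -45.14]))
1.75 [np.float64(668.5093623333968), np.float64(155.16478882760515), np.float64(251.5479941034117)] ('scene', 'lid_edge', array([ 7.8 , 15.74])) ('side', 'lid_edge', array([ 1.64, 11.56])) ('wrist', 'lid_edge', array([  0.25, -72.39]))
[('scene', 'lid_hinge', array([1.88, 1.85])), ('side', 'lid_hinge', array([-0.79,  1.02])), ('wrist', 'lid_hinge', array([ 1.94, -4.15]))]
```

apply_moves --rows '[{"hand": -1, "delta_pos": [0, -35, -3], "yaw": 0}, {"hand": -1, "delta_pos": [0, -70, -3], "yaw": 0}, {"hand": -1, "delta_pos": [0, -105, -3], "yaw": 0}, {"hand": -1, "delta_pos": [0, -135, -3], "yaw": 0}, {"hand": -1, "delta_pos": [0, -149, -3], "yaw": 0}, {"hand": -1, "delta_pos": [0, -149, 0], "yaw": 0}, {"hand": -1, "delta_pos": [0, -149, 15], "yaw": 0}, {"hand": -1, "delta_pos": [0, -149, 35], "yaw": 0}, {"hand": -1, "delta_pos": [0, -149, 49], "yaw": 0}, {"hand": -1, "delta_pos": [0, -149, 49], "yaw": 0}, {"hand": -1, "delta_pos": [0, -149, 49], "yaw": 0}]'

```text
clock: 8.68
position: [678.6, 156.6, 264.7]
ee_rot: [0.79, -0.613, -0.0, 0.001]
contact_force: [0.4, -0.4, 0.5]
gripper_width: -0.1
grasp_force: 0.0
```

Run:
```python
from h import *
s=imaging.get_image('scene');im=imaging.get_image('side')
o=np.hstack([cv2.resize(s['pixels'][60:220,320:520],(400,320)),cv2.resize(im['pixels'][30:190,270:470],(400,320))])
cv2.imwrite('pics/c4.png',o[:,:,::-1]); st=read_state();d=st['position']-[544.5,123.5,0];c,s=np.cos(.25),np.sin(.25)
print(st['gripper_width'],c*d[0]+s*d[1],-s*d[0]+c*d[1],d[2])
```

```text
-0.015070169188078016 139.13564112638593 -1.065352061726749 266.8867691521039
```

View pics/c4.png

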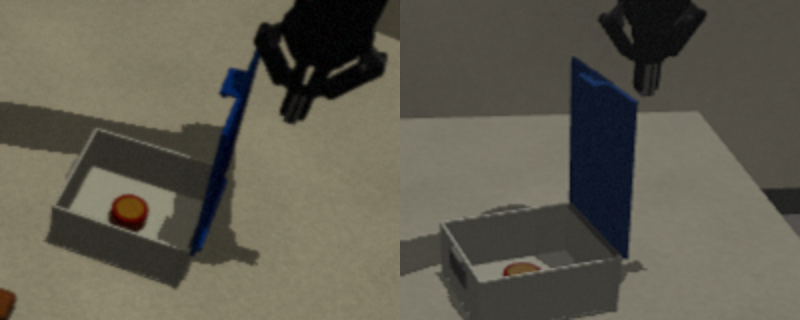

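The fingers are shut and behind the lid (scene crop (295,105)), the tin is in the box. Swing the lid over along its arc.

apply_moves --rows '[{"hand": -1, "delta_pos": [0, 14, 0], "yaw": 0}, {"hand": -1, "delta_pos": [0, 27, 0], "yaw": 0}, {"hand": -1, "delta_pos": [0, 40, 0], "yaw": 0}, {"hand": -1, "delta_pos": [0, 57, 0], "yaw": 0}, {"hand": -1, "delta_pos": [0, 74, 2], "yaw": 0}, {"hand": -1, "delta_pos": [0, 90, 7], "yaw": 0}, {"hand": -1, "delta_pos": [0, 106, 14], "yaw": 0}, {"hand": -1, "delta_pos": [0, 121, 21], "yaw": 0}, {"hand": -1, "delta_pos": [0, 121, 21], "yaw": 0}]'

```text
clock: 9.53
position: [559.9, 126.4, 245.3]
ee_rot: [0.79, -0.613, -0.0, -0.0]
contact_force: [-0.3, 0.5, 0.1]
gripper_width: -0.1
grasp_force: 0.0
```

Run:
```python
from h import *
s=imaging.get_image('scene');im=imaging.get_image('side')
o=np.hstack([cv2.resize(s['pixels'][60:220,320:520],(400,320)),cv2.resize(im['pixels'][30:190,270:470],(400,320))])
cv2.imwrite('pics/c5.png',o[:,:,::-1]); st=read_state();d=st['position']-[544.5,123.5,0];c,s=np.cos(.25),np.sin(.25)
print(st['gripper_width'],c*d[0]+s*d[1],-s*d[0]+c*d[1],d[2],st['contact_force'])
```

```text
-0.019264849506509127 18.407824368816133 -0.9706142670484321 246.10026890773395 [ 0.55348297  0.42550009 -0.26822558]
```

View pics/c5.png

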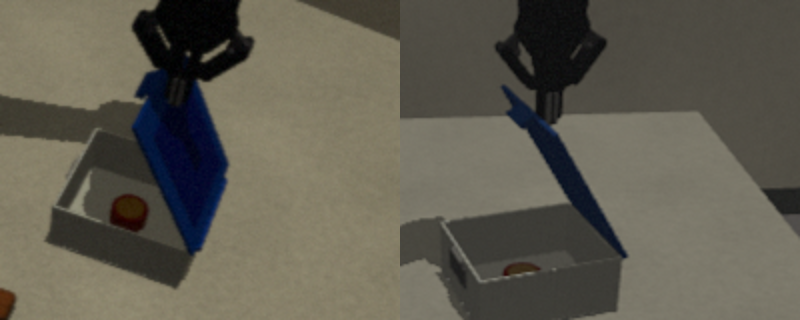

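Lid is at about 1 rad, driven by the fingertips. Continue down to about 0.15 rad.

apply_moves --rows '[{"hand": -1, "delta_pos": [0, 14, 9], "yaw": 0}, {"hand": -1, "delta_pos": [0, 27, 20], "yaw": 0}, {"hand": -1, "delta_pos": [0, 39, 31], "yaw": 0}, {"hand": -1, "delta_pos": [0, 50, 45], "yaw": 0}, {"hand": -1, "delta_pos": [0, 62, 58], "yaw": 0}, {"hand": -1, "delta_pos": [0, 72, 66], "yaw": 0}, {"hand": -1, "delta_pos": [0, 80, 77], "yaw": 0}, {"hand": -1, "delta_pos": [0, 88, 85], "yaw": 0}, {"hand": -1, "delta_pos": [0, 93, 94], "yaw": 0}, {"hand": -1, "delta_pos": [0, 95, 103], "yaw": 0}, {"hand": -1, "delta_pos": [0, 98, 112], "yaw": 0}, {"hand": -1, "delta_pos": [0, 98, 112], "yaw": 0}]'

```text
clock: 10.63
position: [467.0, 102.6, 131.2]
ee_rot: [0.79, -0.614, -0.0, 0.001]
contact_force: [-0.8, -0.4, 0.2]
gripper_width: -0.4
grasp_force: 0.0
```

Run:
```python
from h import *
s=imaging.get_image('scene');im=imaging.get_image('side')
o=np.hstack([cv2.resize(s['pixels'][60:220,320:520],(400,320)),cv2.resize(im['pixels'][30:190,270:470],(400,320))])
cv2.imwrite('pics/c6.png',o[:,:,::-1]); st=read_state();d=st['position']-[544.5,123.5,0];c,s=np.cos(.25),np.sin(.25)
print(st['gripper_width'],c*d[0]+s*d[1],-s*d[0]+c*d[1],d[2],st['contact_force'])
```

```text
0.4003257605370501 -79.09847816955404 -0.8961374998842473 132.51379531955538 [-0.34157303  0.1925301   0.42359571]
```

View pics/c6.png

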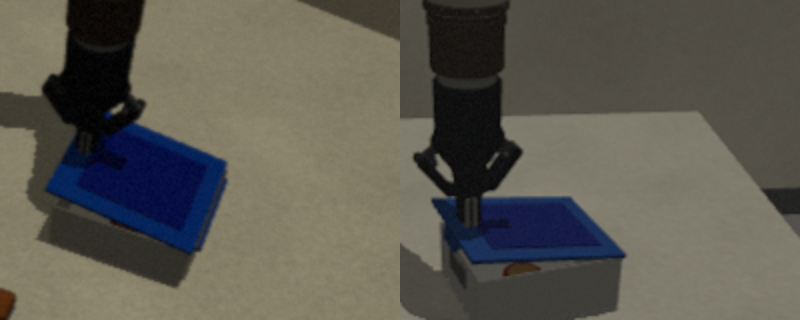

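The lid is nearly flat, about 0.15 rad, with fingertips near the middle of the free edge (side crop (468,220)). Now press down.

apply_moves --rows '[{"hand": -1, "delta_pos": [0, 8, -4], "yaw": 0}, {"hand": -1, "delta_pos": [0, 8, 6], "yaw": 0}, {"hand": -1, "delta_pos": [0, 8, 12], "yaw": 0}, {"hand": -1, "delta_pos": [0, 8, 16], "yaw": 0}, {"hand": -1, "delta_pos": [0, 8, 19], "yaw": 0}, {"hand": -1, "delta_pos": [0, 8, 21], "yaw": 0}, {"hand": -1, "delta_pos": [0, 8, 23], "yaw": 0}, {"hand": -1, "delta_pos": [0, 8, 25], "yaw": 0}, {"hand": -1, "delta_pos": [0, 8, 26], "yaw": 0}, {"hand": -1, "delta_pos": [0, 8, 26], "yaw": 0}]'

```text
clock: 11.57
position: [459.6, 100.8, 106.4]
ee_rot: [0.79, -0.613, 0.0, -0.0]
contact_force: [-0.1, -0.7, 1.4]
gripper_width: -0.1
grasp_force: 0.6
```

apply_moves --rows '[{"hand": -1, "delta_pos": [0, 0, 1], "yaw": 0}, {"hand": -1, "delta_pos": [0, 0, 2], "yaw": 0}, {"hand": -1, "delta_pos": [0, 0, 2], "yaw": 0}]'

```text
clock: 11.82
position: [459.6, 100.8, 106.0]
ee_rot: [0.79, -0.613, 0.0, -0.0]
contact_force: [-5.0, 0.0, 13.9]
gripper_width: -0.0
grasp_force: 6.9
```

apply_moves --rows '[{"hand": -1, "delta_pos": [0, 0, 1], "yaw": 0}, {"hand": -1, "delta_pos": [0, 0, 1], "yaw": 0}, {"hand": -1, "delta_pos": [0, 0, -10], "yaw": 0}, {"hand": -1, "delta_pos": [0, 0, -50], "yaw": 0}, {"hand": -1, "delta_pos": [0, 0, -90], "yaw": 0}, {"hand": -1, "delta_pos": [0, 0, -130], "yaw": 0}, {"hand": -1, "delta_pos": [0, 0, -170], "yaw": 0}, {"hand": -1, "delta_pos": [0, 0, -170], "yaw": 0}, {"hand": -1, "delta_pos": [0, 0, -170], "yaw": 0}]'

```text
clock: 12.57
position: [460.4, 101.3, 276.7]
ee_rot: [0.79, -0.613, 0.001, -0.003]
contact_force: [0.2, -0.7, -1.9]
gripper_width: 0.1
grasp_force: 0.0
```

Run:
```python
from h import *
s=imaging.get_image('scene');im=imaging.get_image('side')
o=np.vstack([np.hstack([cv2.resize(s['pixels'][100:220,320:470],(400,320)),cv2.resize(im['pixels'][100:220,270:420],(400,320))]),np.hstack([cv2.resize(a['pixels'],(400,250)) for a in(s,im)])])
cv2.imwrite('pics/c7.png',o[:,:,::-1])
c,q=np.cos(.25),np.sin(.25)
for n,m in(('scene',s),('side',im)):
    for r in nets.pinpoint(n,'lid_edge')[:1]:
        print(n,r['score'],r['location'],[np.round(proj(m,[544.5-90*c,123.5-90*q,z]),1) for z in(81.5,92)])
```

```text
scene 0.72 [139.5, 356.5] [array([140.9, 357.9]), array([138.1, 358.2])]
side 0.82 [148.5, 299.7] [array([152.6, 299.2]), array([148.8, 299.2])]
```

View pics/c7.png

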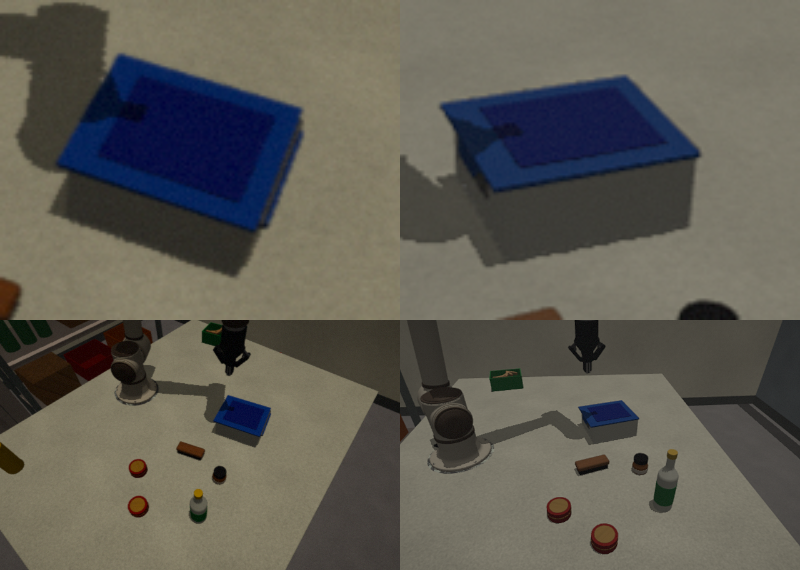

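Lid looks shut with no visible gap, and the bystanders are in place. The height estimate leaves a doubt of a few mm, so I'll touch-test at the edge: at tip height 84 mm a shut lid gives no force.

apply_moves --rows '[{"hand": -1, "delta_pos": [0, 0, 40], "yaw": 0}, {"hand": -1, "delta_pos": [0, 0, 80], "yaw": 0}, {"hand": -1, "delta_pos": [0, 0, 120], "yaw": 0}, {"hand": -1, "delta_pos": [0, 0, 150], "yaw": 0}, {"hand": -1, "delta_pos": [0, 0, 158], "yaw": 0}, {"hand": -1, "delta_pos": [0, 0, 164], "yaw": 0}, {"hand": -1, "delta_pos": [0, 0, 167], "yaw": 0}, {"hand": -1, "delta_pos": [0, 0, 167], "yaw": 0}, {"hand": -1, "delta_pos": [0, 0, 167], "yaw": 0}, {"hand": -1, "delta_pos": [0, 0, 167], "yaw": 0}]'

```text
clock: 13.6
position: [460.3, 101.2, 108.8]
ee_rot: [0.79, -0.613, 0.001, -0.002]
contact_force: [-0.6, 0.3, -0.4]
gripper_width: -0.3
grasp_force: 0.0
```

No force at tip height 83.8 mm, so the lid is within 0.013 rad of shut, past the snap. One firmer press for safety, then retreat.

apply_moves --rows '[{"hand": -1, "delta_pos": [0, 0, 2], "yaw": 0}, {"hand": -1, "delta_pos": [0, 0, 4], "yaw": 0}, {"hand": -1, "delta_pos": [0, 0, 5], "yaw": 0}, {"hand": -1, "delta_pos": [0, 0, 5], "yaw": 0}]'

```text
clock: 13.93
position: [460.4, 101.2, 105.8]
ee_rot: [0.79, -0.613, 0.001, -0.001]
contact_force: [-6.3, -0.2, 21.6]
gripper_width: 0.0
grasp_force: 10.7
```

apply_moves --rows '[{"hand": -1, "delta_pos": [0, 0, -15], "yaw": 0}, {"hand": -1, "delta_pos": [0, 0, -50], "yaw": 0}, {"hand": -1, "delta_pos": [0, 0, -90], "yaw": 0}, {"hand": -1, "delta_pos": [0, 0, -130], "yaw": 0}, {"hand": -1, "delta_pos": [0, 0, -150], "yaw": 0}, {"hand": -1, "delta_pos": [0, 0, -150], "yaw": 0}, {"hand": -1, "delta_pos": [0, 0, -150], "yaw": 0}, {"hand": -1, "delta_pos": [0, 0, -150], "yaw": 0}]'

```text
clock: 14.6
position: [458.6, 100.4, 251.6]
ee_rot: [0.79, -0.614, -0.0, 0.0]
contact_force: [0.1, -0.5, -1.1]
gripper_width: -0.0
grasp_force: 0.0
```

```bash
python3 -c "
from bench import workorder,read_state
print(read_state()['position'],read_state()['contact_force']);print(workorder.job_done())"
```

```text
[458.64971407 100.43883051 251.64177106] [ 0.07313489 -0.45863165 -1.10514684]
the job is handed in; nothing more can be done
None
```

The smallest red tin is in the box, the lid is pressed past the catch and stayed shut when touch-tested, the brush, jar and bottle were not touched, and the job is handed in at about 15 s; the hand-in gave no verdict.

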